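# Lay out the weighing place in a food inspection lab

### The arm

A 7-joint arm with a two-finger parallel gripper is mounted at the origin on the work surface. World frame = base frame: x ahead of the robot, y to its left, z up, the work surface at z = 0. Lengths are in m, angles in rad, forces in N, time in s.
With the tool pointing down it reaches from about 0.35 to 0.9 m from the base axis. Payload 8.1 kg.
Tool frame: the origin (TCP) lies midway between the tips of the shut fingers; the grasp point (between the pads) lies 19 mm behind it; z points along the fingers, y is the line along which they close (so a half turn about z gives the same grasp; the last joint's range is limited). The gripper opens to 92 mm and grips with 3 to 60 N. Pads are 19 mm wide; open, the fingers measure 130 mm over their backs; the gripper's body (75 mm by 190 mm) begins 47 mm behind the grasp point.
Start: joints at [-1.238, 0.434, 0.025, 1.573, -0.012, 1.134, -0.075], TCP at [0.264, 0.567, 0.227] pointing down, gripper open.
Joint ranges: [-2.62, 2.62], [-0.44, 2.09], [-1.27, 1.32], [0.08, 2.57], [-1.32, 4.46], [0.12, 2], [-2.74, 2.74]. Speed limits (rad/s): [2.22, 2.22, 3.01, 3.01, 3.14, 3.14, 3.14].

### API

Orientations are given as a rotation vector (axis times angle).
In Python, from cell import arm gives the robot as it stands.
- The arm moves only by the tool move_arm, never from a script. Its argument "motion" is a list of rows, each an object of numbers: "tx", "ty", "tz": the shift along the tool's x, y, z normalised to -1 to 1, where 1 is 1000 mm; "twist": the turn about the tool's z normalised to -1 to 1, where 1 is pi/2 rad. In form: [{"tx": .., "ty": .., "tz": .., "twist": ..}, ...]. A call has 1 to 12 rows; each row shifts and turns the commanded pose from where the row before left it, along the tool's axes as they then stand; what a row does not reach is not made up. A row lasts 1/10 s, in which the tool goes at most 50 mm and 8.59 degrees, less where a joint would pass 70% of its speed; a pose out of reach is approached as far as the arm can. A call with a number of a shift or a turn outside -1 to 1 is refused whole. A call with a gripper value outside its range is refused whole. "gripper" is the gripper's target within -1 to 1 (shut at 1, half-way at 0, fully open at -1), set as the call begins (left out, the last holds). The fingers move at their own pace and stop on an object; "squeeze" is the grip in N (left out, the last holds). Time passes only in rows, so rows that do not move let the fingers close. It gives the time, the measured TCP pose, the force, the opening and the grip force at its end, in the units of the state.
- arm.observe(): the state, without advancing time (a new reading comes with each control period).
- arm.get_image(name): name is "side" or "top" or "wrist"; returns the picture (400x640x3 uint8, red, green, blue); there is no depth.
- arm.calibration(name): a dict with "K" (3x3 intrinsics, pixels), "T" (4x4, takes a point from camera to world coordinates). Camera axes: x right, y down, z forward; pixel columns grow to the right and rows downward; lengths in m; the calibration is good to about 2 mm. A picture is of the moment at which its call begins: read the wrist's pose just before it. calibration takes no time and is no camera call; for the wrist camera it gives the pose at the moment of the call.
- arm.sign_off(): hands the job in; it is judged then, once.
Trained networks look in the newest picture that a camera, given by its name, has taken for a name from the list of things; names that differ only in an ending like _2 or _b are one class to them, and where a whole thing is asked for, a point or a joint stands for the part that bears it (a point fixed in the world has none). Each returns a list of dicts, best first, with "conf" (0 to 1); they miss things now and then, are a little off and sometimes report something else, mostly with a low value. They report only what shows in the picture. A call takes as long as a camera call. They do not tell look-alikes from the thing itself.
- arm.look_for(camera, query): "point" ([column, row] as shares, 0 to 1, of the picture: columns of its width, rows of its height, amid what is visible of it).
- arm.regions_of(camera, query): "region" (400x640 bool, what is visible of it) and "point" ([column, row] as shares, 0 to 1, of the picture: columns of its width, rows of its height, amid what is visible of it).
- arm.place_of(camera, query): "point" ([column, row] as shares, 0 to 1, of the picture: columns of its width, rows of its height: a listed point, or the origin of a listed thing).
The state is a dict: "clock": time; "joints": joint angles; "dq": joint speeds; "joint_efforts": joint torques, N m; "position": TCP position; "ee_rot": TCP orientation; "force": force on the tool from outside, world axes, zero at the start; "ft_torque": the same for the moment, N m; "width": opening from 0.0 (shut) to 1.0 (fully open); "gripper_force": force on a finger pad.
Only numpy, scipy, OpenCV 4.12 (cv2) and the standard library are available. Lean on these libraries where they do the work, as an engineer would, in place of code of your own. Each camera call takes 0.05 s, during which the arm holds its last target. There are 200 camera calls.

### The job

Lay out the weighing place with the washed things from the drying mat: stand the large jar upright in the middle of the balance's pan and seat the filling funnel, stem down, in its mouth, setting both down gently and never dropping them. Lay the lid flat, top up as it is now, on the table beside the balance on the side away from the mat, and the scoop on the table on the other side, between balance and mat, parallel to the balance's side with its handle towards the balance's display end; the middle of each is level with the pan's centre, and about 5 cm of table stays clear between it and the balance's housing. Leave the small jar and the tweezers where they lie on the mat.

Things in the scene. Friction and masses are not known exactly. Their poses are not given: they have to be found in the camera images.
- large_jar: The larger of the two open, empty white plastic jars: 70 mm high, body 60 mm across from the foot to 54 mm up, then a neck 54 mm across outside with a 47 mm mouth; about 70 g. Starts upright on the mat. Origin: centre of its underside, z up; round, so its yaw means nothing.
- funnel: Steel filling funnel, round, 50 mm high, 90 g, upright on the mat. Stem 35 mm across, 16 mm long; then a flat flange 62 mm across (16 to 20 mm up) that rests on the jar's rim; then a cup ending in a straight rim band 62 mm across (36 to 50 mm up): grip there. Origin: centre of the stem's foot. Seated, it is 54 mm above the large jar's origin, with 6 mm play all round.
- lid: White plastic screw lid of the large jar, a solid-looking disc 60 mm across and 18 mm thick, about 30 g, lying flat on the mat, top up. Origin: centre of its underside, z up; round.
- scoop: Flat-bottomed steel scoop, 170 mm long, 80 g, lying across the mat's near end. Round black handle 16 mm thick, axis 8 mm above the underside, from 85 mm behind the origin to 28 mm ahead; then an open bowl 34 mm wide, 55 mm long, 18 mm high. Origin: its middle and grip point, on the underside below the handle, near the centre of mass; x points from handle to bowl, z up.
- scoop_tip (a point): Front edge of the scoop's bowl, 85 mm ahead of the scoop's origin along its x and 2 mm above its underside.
- small_jar: The smaller open white plastic jar, 42 mm across and 46 mm high, upright on the mat among the things. Stays where it is. Origin: centre of its underside.
- tweezers: Steel tweezers, 120 mm long, 12 mm wide, 8 mm thick, lying across the far end of the mat. Stay where they are. Origin: the middle, on the underside; x along them.
- balance: Laboratory balance, fixed. White housing 150 mm wide (sides at its y = -75 and +75 mm), from x = -125 to +80 mm, 48 mm high; display and keys at the low front end (-x, facing the robot). Round steel pan 120 mm across, rigid, top 60 mm above the table. Origin: on the table below the pan's centre; x to the rear, z up. Stands left or right, the mat on the other side.
- mat: Grey ribbed drying mat, fixed, 340 mm (its x) by 260 mm (its y), flat top 5 mm above the table. Large jar, small jar, funnel and lid stand on it in two rows of two, rows (along y) about 100 mm apart, 120 mm within a row, in any order. Origin: centre of its underside; x away from the robot, z up.
There are look-alikes about, which are no part of the job. Leave any brown, purple or yellow look-alike of the funnel alone.

How it is judged:
At the end, for the whole second after the job is handed in: Jar upright on the pan, centred within 12 mm; funnel seated in it. Lid flat on the table, on the side away from the mat; scoop on the mat's side, parallel within 0.2 rad, bowl to the rear; middles level with the pan's centre within 15 mm and 35 to 65 mm clear of the housing. All at rest (horizontal distance between large_jar and balance below 0.012 m and z of large_jar in the frame of balance between 0.055 and 0.065 m and angle between each of large_jar, funnel, lid's own z axis and vertical below 0.1 rad and horizontal distance between funnel and large_jar below 0.009 m and z of funnel in the frame of large_jar between 0.049 and 0.059 m and height (world z) of each of lid, scoop below 0.005 m and x of lid in the frame of balance between -0.015 and 0.015 m and angle between scoop's own z axis and vertical below 0.15 rad and x of scoop in the frame of balance between -0.015 and 0.015 m and angle between the x axis of scoop and the x axis of balance, either way round below 0.2 rad and x of scoop_tip in the frame of balance above 0.04 m and ((y of mat in the frame of balance above 0 m and y of scoop in the frame of balance between 0.127 and 0.157 m and y of lid in the frame of balance between -0.17 and -0.14 m) or (y of mat in the frame of balance below 0 m and y of scoop in the frame of balance between -0.157 and -0.127 m and y of lid in the frame of balance between 0.14 and 0.17 m)) and linear speed of each of large_jar, funnel, lid, scoop below 0.02 m/s); the robot touches nothing.
It fails at once if the small jar was pushed, lifted or knocked over (distance of small_jar from where it was at the start of the episode above 0.02 m or angle between small_jar's own z axis and vertical above 0.5 rad).
It fails at once if the tweezers were moved (distance of tweezers from where it was at the start of the episode above 0.02 m).
It fails at once if the large jar was dropped onto the balance from more than 2 cm up (contact force between large_jar and the fingers below 0.01 N and horizontal distance between large_jar and balance below 0.06 m and z of large_jar in the frame of balance above 0.08 m).
It fails at once if the funnel was dropped onto the jar from more than 2 cm up (contact force between funnel and the fingers below 0.01 N and horizontal distance between funnel and large_jar below 0.03 m and z of funnel in the frame of large_jar above 0.076 m).
It also fails if it takes over 120 s, if anything falls off the work surface, if the arm or the gripper's body presses on something with over 40 N, if the wrist force passes 120 N, or if a joint passes its speed limit or range.

## Working session

There is one attempt and no reset: what is moved stays moved. The work goes in short steps, Python scripts to look and compute and a tool call to move; the robot and the scene stay as the last step left them, time stands still between calls to the robot, and variables do not carry over. Pictures are saved under pics/ and viewed, at most 14 in all, crops included, and the job is handed in when it is done.

Besides the shell and the picture viewer there is one more tool, called after "Emit:" as a command line: name --argument value ..., lists and objects as JSON in quotes. move_arm: Moves the arm, as the interface text tells. Scaled input: -1 to 1 covers 1000 mm each way for a shift and pi/2 rad each way for a turn. Its arguments: {"type":"object","properties":{"motion":{"type":"array","items":{"type":"object","properties":{"tx":{"type":"number"},"ty":{"type":"number"},"tz":{"type":"number"},"twist":{"type":"number"}}}},"gripper":{"type":"number"},"squeeze":{"type":"number"}},"required":["motion"]}

```bash
mkdir -p pics; cat > h.py <<'E'
import numpy as np, cv2
from cell import arm
from scipy.spatial.transform import Rotation as R
def save(cam,name):
    im=arm.get_image(cam); cv2.imwrite(f'pics/{name}.png',im[:,:,::-1]); return im
def ray(cam,p,z):
    c=arm.calibration(cam);K=np.array(c['K']);T=np.array(c['T'])
    d=T[:3,:3]@np.linalg.solve(K,[p[0],p[1],1]);o=T[:3,3]
    return o+d*(z-o[2])/d[2]
def proj(cam,X):
    c=arm.calibration(cam);K=np.array(c['K']);T=np.linalg.inv(np.array(c['T']))
    q=K@(T[:3,:3]@np.array(X)+T[:3,3]);return q[:2]/q[2]
def px(p): return [p[0]*640,p[1]*400]
E
python3 - <<'E'
from h import *
np.set_printoptions(precision=3,suppress=True)
s=arm.observe();print({k:np.round(v,3) for k,v in s.items()}); print(R.from_rotvec(s['ee_rot']).as_matrix())
save('top','t0')
Z=dict(large_jar=.005,funnel=.005,lid=.005,scoop=.0055,scoop_tip=.007,small_jar=.005,tweezers=.005,balance=0,mat=0)
for n,z in Z.items():
    for d in arm.place_of('top',n)[:4]:
        p=px(d['point']);print(n,round(d['conf'],2),np.round(p,0),ray('top',p,z))
E
```

```text
{'clock': np.float64(0.0), 'joints': array([-1.238,  0.435,  0.025,  1.574, -0.012,  1.134, -0.075]), 'dq': array([ 0.   , -0.   ,  0.002,  0.001, -0.001, -0.   ,  0.   ]), 'joint_efforts': array([ -0.   , -66.784,   0.985, -31.446,  -0.061,   0.042,   0.   ]), 'position': array([0.264, 0.566, 0.226]), 'ee_rot': array([-0.679, -3.067,  0.002]), 'force': array([ 0.077, -0.25 , -0.3  ]), 'ft_torque': array([-0.014, -0.016,  0.042]), 'gripper_force': np.float64(0.0), 'width': np.float64(0.999)}
[[-0.907  0.422 -0.001]
 [ 0.422  0.907 -0.002]
 [-0.    -0.002 -1.   ]]
large_jar 0.72 [290. 170.] [0.588 0.152 0.005]
funnel 0.87 [229. 300.] [0.267 0.287 0.005]
funnel 0.73 [233. 205.] [0.496 0.291 0.005]
funnel 0.73 [182. 299.] [0.265 0.4   0.005]
lid 0.83 [281. 218.] [0.465 0.171 0.005]
scoop 0.76 [258. 242.] [0.405 0.224 0.006]
scoop_tip 0.74 [222. 238.] [0.414 0.313 0.007]
small_jar 0.7 [245. 169.] [0.588 0.263 0.005]
small_jar 0.54 [232. 202.] [0.503 0.292 0.005]
tweezers 0.68 [275. 139.] [0.667 0.193 0.005]
mat 0.7 [260. 192.] [0.53  0.224 0.   ]
```

View pics/t0.png

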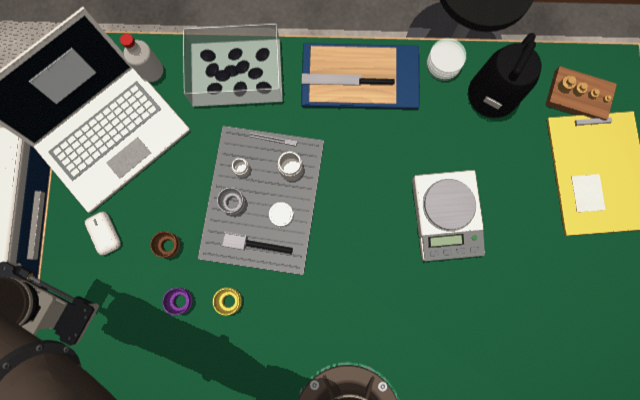

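```bash
python3 - <<'E'
from h import *
np.set_printoptions(precision=4,suppress=True)
im=arm.get_image('top')
cr=cv2.resize(im[115:280,190:330],None,fx=4,fy=4,interpolation=cv2.INTER_CUBIC)[:600]
cb=cv2.resize(im[150:275,400:500],None,fx=4,fy=4,interpolation=cv2.INTER_CUBIC)
cv2.imwrite('pics/cm.png',cr[:,:,::-1]);cv2.imwrite('pics/cb.png',cb[:,:,::-1])
tops=dict(large_jar=.075,funnel=.055,lid=.023,scoop=.013,tweezers=.013,balance=.048,mat=.005,small_jar=.051)
for n,z in tops.items():
    for d in arm.regions_of('top',n)[:3]:
        m=d['region'].astype('uint8');c=max(cv2.findContours(m,0,2)[0],key=cv2.contourArea)
        r=cv2.minAreaRect(c);b=cv2.boxPoints(r)
        print(n,round(d['conf'],2),m.sum(),np.round(r[0],1),np.round(r[1],1),round(r[2],1),ray('top',r[0],z)[:2])
        if n in('balance','mat','scoop','tweezers'): print(np.array([ray('top',q,z)[:2] for q in b]))
E
```

```text
large_jar 0.75 582 [290. 166.] [28. 24.] 90.0 [0.5804 0.147 ]
funnel 0.98 552 [176.5 301. ] [26. 29.] 90.0 [0.2619 0.3982]
funnel 0.93 465 [164.5 245. ] [24. 27.] 90.0 [0.3896 0.435 ]
funnel 0.78 538 [231. 201.] [26. 28.] 90.0 [0.4971 0.2854]
lid 0.78 471 [280.8 214.2] [24.  23.3] 45.0 [0.4725 0.1694]
scoop 0.64 648 [257.5 244.4] [69.9 14.7] 8.7 [0.3992 0.2239]
[[0.3925 0.3098]
 [0.428  0.3063]
 [0.4058 0.1378]
 [0.3705 0.1421]]
tweezers 0.62 223 [273.5 139.4] [46.2  5.6] 9.5 [0.6624 0.1952]
[[0.6638 0.2534]
 [0.6782 0.2517]
 [0.6611 0.137 ]
 [0.6468 0.1389]]
balance 0.77 5472 [448.2 215.2] [87.1 65.2] 83.6 [ 0.4754 -0.2305]
[[ 0.5697 -0.1424]
 [ 0.5912 -0.2988]
 [ 0.3834 -0.3165]
 [ 0.3631 -0.1642]]
mat 0.9 11272 [260.8 200.2] [107.1 136.5] 8.9 [0.5091 0.2214]
[[0.3605 0.3687]
 [0.7008 0.3366]
 [0.6636 0.0682]
 [0.3263 0.1115]]
mat 0.34 418 [230.5 200.5] [26.9 22.6] 45.0 [0.5066 0.2961]
[[0.5094 0.3395]
 [0.5505 0.3021]
 [0.5038 0.2528]
 [0.4632 0.2902]]
small_jar 0.79 297 [240.  167.5] [19. 18.] 90.0 [0.5798 0.2687]
```

View pics/cm.png

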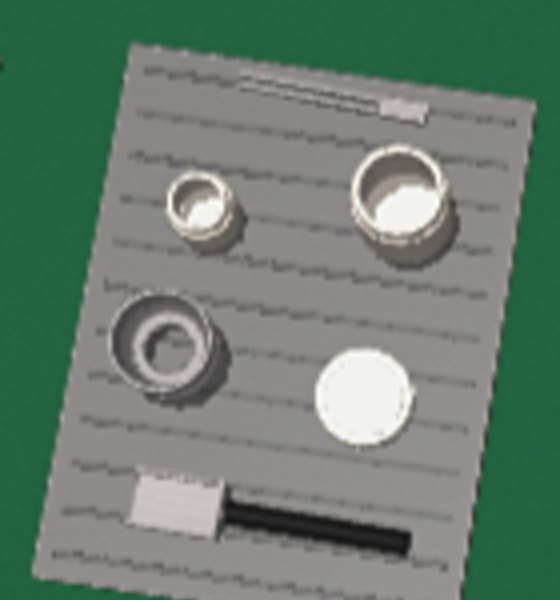

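View pics/cb.png

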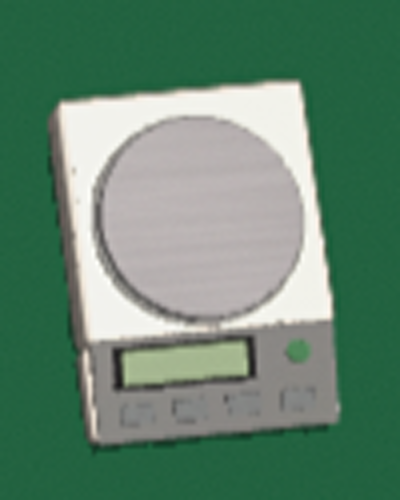

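```bash
python3 - <<'E'
from h import *
np.set_printoptions(precision=4,suppress=True)
f=lambda c,z,o,s=4: ray('top',[o[0]+c[0]/s,o[1]+c[1]/s],z)[:2]
B=(400,150);M=(190,115)
pan=f((201,218),.06,B);print('pan',pan)
for a,b in [((335,335),(300,82)),((88,338),(60,103))]:
    d=f(b,.048,B)-f(a,.048,B);print('yaw',np.arctan2(d[1],d[0]))
d=f((300,82),.048,B)-f((60,103),.048,B);print('yaw',np.arctan2(d[1],d[0])+np.pi/2, np.hypot(*d))
print('jar',f((399,191),.075,M));print('funnel',f((162,343),.055,M));print('lid',f((364,396),.023,M))
print('handle end',f((408,543),.013,M),'handle front',f((228,511),.013,M),'bowl front', f((134,498),.02,M))
print('pan axis px check', proj('top',[*pan,0.06]))
print('wrist K',arm.calibration('wrist'))
E
```

```text
pan [ 0.4993 -0.2328]
yaw 0.1098567377844206
yaw 0.11012223067121954
yaw 0.11116596593943684 0.1456657827595695
jar [0.5882 0.1479]
funnel [0.4977 0.2866]
lid [0.4732 0.1688]
handle end [0.3856 0.14  ] handle front [0.4026 0.2494] bowl front [0.4086 0.3052]
pan axis px check [450.25 204.5 ]
wrist K {'K': array([[342.9725,   0.    , 321.1279],
       [  0.    , 342.9725, 201.409 ],
       [  0.    ,   0.    ,   1.    ]]), 'T': array([[ 0.4225,  0.8714,  0.2495,  0.1954],
       [ 0.9064, -0.4062, -0.1162,  0.5985],
       [ 0.0001,  0.2752, -0.9614,  0.3838],
       [ 0.    ,  0.    ,  0.    ,  1.    ]])}
```

The steel-grey funnel at (231,202) on the mat is the one meant. The rings at (165,245) brown, (178,301) purple and (228,301) yellow are look-alikes, since they are off the mat and coloured. The crop confirms grey metal with a flange. The pan centre is at (450,205).

Emit:
move_arm --motion '[{"twist":-0.0924},{"twist":-0.0924},{"twist":-0.0924},{"tx":-0.029,"ty":-0.037},{"tx":-0.029,"ty":-0.037},{"tx":-0.029,"ty":-0.037},{"tx":-0.029,"ty":-0.037},{"tx":-0.029,"ty":-0.037},{"tx":-0.029,"ty":-0.037},{"tx":-0.029,"ty":-0.037},{"tx":-0.029,"ty":-0.037},{"tx":0}]' --gripper -1

```text
invalid input
```

Emit:
move_arm --motion '[{"tx":0,"ty":0,"tz":0,"twist":-0.0924},{"tx":0,"ty":0,"tz":0,"twist":-0.0924},{"tx":0,"ty":0,"tz":0,"twist":-0.0924},{"tx":-0.029,"ty":-0.037,"tz":0,"twist":0},{"tx":-0.029,"ty":-0.037,"tz":0,"twist":0},{"tx":-0.029,"ty":-0.037,"tz":0,"twist":0},{"tx":-0.029,"ty":-0.037,"tz":0,"twist":0},{"tx":-0.029,"ty":-0.037,"tz":0,"twist":0},{"tx":-0.029,"ty":-0.037,"tz":0,"twist":0},{"tx":-0.029,"ty":-0.037,"tz":0,"twist":0},{"tx":-0.029,"ty":-0.037,"tz":0,"twist":0},{"tx":0,"ty":0,"tz":0,"twist":0}]'

```text
clock: 2.15
position: [0.5004, 0.2631, 0.227]
ee_rot: [0.017, 3.139, -0.005]
force: [-0.6, 1.0, -0.3]
width: 1.001
gripper_force: 0.0
```

```bash
python3 - <<'E'
from h import *
np.set_printoptions(precision=4,suppress=True)
c=arm.calibration('wrist')['T'];print(np.array(c)[:3,3])
save('wrist','w0')
for n,z in dict(large_jar=.005,funnel=.005,lid=.005,scoop=.005,scoop_tip=.007,small_jar=.005).items():
    for d in arm.place_of('wrist',n)[:2]:
        p=px(d['point']);print(n,round(d['conf'],2),np.round(p,0),ray('wrist',p,z)[:2])
E
```

```text
[0.4247 0.2651 0.3838]
large_jar 0.86 [230. 242.] [0.5788 0.1607]
funnel 0.93 [346. 173.] [0.4948 0.2997]
funnel 0.93 [493.  71.] [0.3885 0.4499]
lid 0.86 [237. 149.] [0.4678 0.1798]
lid 0.42 [330. 246.] [0.5836 0.2833]
scoop 0.84 [285.  75.] [0.3916 0.2345]
scoop 0.2 [231. 242.] [0.5781 0.1658]
scoop_tip 0.71 [367.  92.] [0.4077 0.3201]
small_jar 0.67 [332. 244.] [0.5803 0.2851]
```

View pics/w0.png

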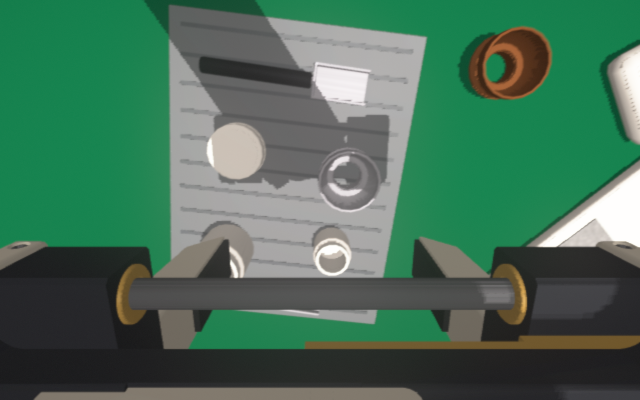

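```bash
python3 - <<'E'
from h import *
np.set_printoptions(precision=4,suppress=True)
s=arm.observe();p=s['position'];print(p,s['ee_rot'],np.abs(s['dq']).max())
print(np.array(arm.calibration('wrist')['T']))
print('funnel rim',ray('wrist',[349,180],.055)[:2],'lid',ray('wrist',[236,151],.023)[:2])
for n,z in dict(funnel=.005,lid=.005,small_jar=.005,large_jar=.005).items():
    im=arm.get_image('side')
    for d in arm.place_of('side',n)[:3]:
        q=px(d['point']);print('side',n,round(d['conf'],2),np.round(q),ray('side',q,z)[:2])
im=arm.get_image('top')
t=np.array(R.from_rotvec(s['ee_rot']).as_matrix())
big=im[100:280,170:350].copy();big=cv2.resize(big,None,fx=3,fy=3)
a=[]
for off in (-.05,.05):
    X=p+t[:,1]*off; q=proj('top',X);a.append(q);cv2.circle(big,tuple(int(v) for v in ((q-[170,100])*3)),3,(255,0,0),-1)
for X in ([.5,.2866,.055],):
    q=proj('top',X)
sd=arm.get_image('side').copy()
for off in (-.05,.05):
    cv2.circle(sd,tuple(int(v) for v in proj('side',p+t[:,1]*off)),3,(255,0,0),-1)
cv2.imwrite('pics/chk.png',cv2.vconcat([cv2.resize(big,(400,400))]) [:,:,::-1])
cv2.imwrite('pics/side.png',sd[:,:,::-1]);print(a)
E
```

```text
[0.4949 0.2719 0.2267] [ 0.0032 -3.1414 -0.0007] 0.005887758539593596
[[-0.0017  0.9615  0.2749  0.4196]
 [ 1.      0.0016  0.0006  0.2723]
 [ 0.0001  0.2749 -0.9615  0.3838]
 [ 0.      0.      0.      1.    ]]
funnel rim [0.4917 0.2998] lid [0.4678 0.1831]
side funnel 0.86 [247. 171.] [0.2755 0.286 ]
side funnel 0.76 [241. 151.] [0.2619 0.3899]
side funnel 0.74 [318. 160.] [0.502  0.2923]
side lid 0.57 [317. 188.] [0.4787 0.1687]
side small_jar 0.71 [345. 161.] [0.5889 0.2706]
side large_jar 0.95 [352. 186.] [0.5841 0.1558]
[array([246.8407, 188.5892]), array([197.7354, 187.6172])]
```

View pics/chk.png

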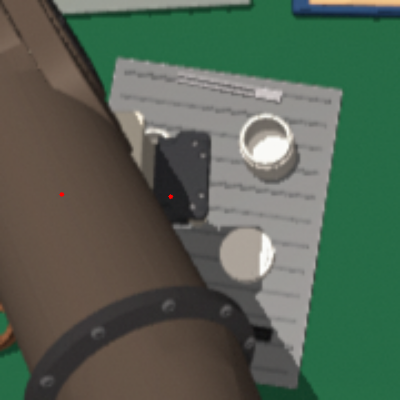

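View pics/side.png

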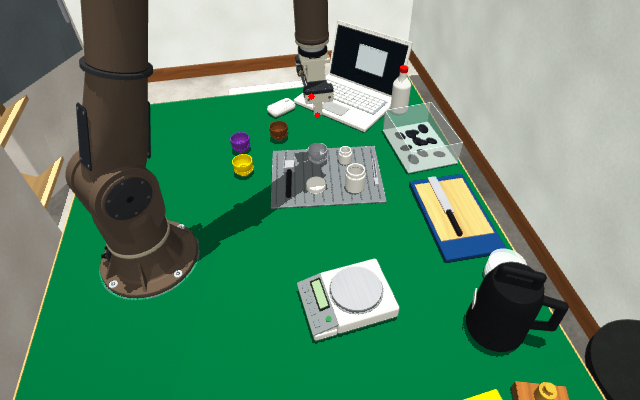

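The arm was still settling when that wrist picture was taken, so the top view values stand. I'll take a settled close look before grasping.

Emit:
move_arm --motion '[{"tx":-0.011,"ty":-0.031,"tz":0,"twist":0},{"tx":-0.011,"ty":-0.031,"tz":0,"twist":0},{"tx":-0.011,"ty":-0.031,"tz":0,"twist":0},{"tx":-0.011,"ty":-0.03,"tz":0,"twist":0},{"tx":0,"ty":0,"tz":0,"twist":0},{"tx":0,"ty":0,"tz":0,"twist":0},{"tx":0,"ty":0,"tz":0,"twist":0},{"tx":0,"ty":0,"tz":0,"twist":0},{"tx":0,"ty":0,"tz":0,"twist":0},{"tx":0,"ty":0,"tz":0,"twist":0}]'

```text
clock: 4.0
position: [0.5395, 0.1481, 0.2267]
ee_rot: [0.001, -3.142, -0.0]
force: [0.6, -0.2, -0.3]
width: 1.0
gripper_force: 0.0
```

```bash
cat > w.py <<'E'
from h import *
import sys
np.set_printoptions(precision=4,suppress=True)
s=arm.observe();print(s['position'],s['ee_rot'],np.abs(s['dq']).max())
im=arm.get_image('wrist');cv2.imwrite(f'pics/{sys.argv[1]}.png',im[:,:,::-1])
tops=dict(large_jar=.075,funnel=.055,lid=.023,scoop=.013)
for n in sys.argv[2:]:
    for d in arm.place_of('wrist',n)[:2]:
        p=px(d['point']);print('place',n,round(d['conf'],2),np.round(p),ray('wrist',p,.005)[:2])
    for d in arm.regions_of('wrist',n)[:2]:
        m=d['region'].astype('uint8');c=max(cv2.findContours(m,0,2)[0],key=cv2.contourArea)
        (e,r)=cv2.minEnclosingCircle(c);print('reg',n,round(d['conf'],2),np.round(e),round(r),cv2.boundingRect(c),ray('wrist',e,tops[n])[:2])
E
python3 w.py w1 large_jar lid funnel
```

```text
[0.5395 0.1481 0.2267] [ 0.001  -3.1416 -0.0002] 0.004592361749465526
place large_jar 0.93 [325. 214.] [0.5881 0.1528]
place large_jar 0.3 [360. 273.] [0.6643 0.1961]
reg large_jar 0.62 [322. 228.] 36 (295, 192, 57, 72) [0.5787 0.1495]
place lid 0.69 [344. 116.] [0.4772 0.1723]
reg lid 0.91 [342. 113.] 29 (315, 84, 57, 59) [0.4741 0.1696]
place funnel 0.8 [607.  33.] [0.3967 0.436 ]
place funnel 0.67 [448. 136.] [0.4991 0.2865]
reg funnel 0.8 [464. 140.] 37 (428, 110, 74, 66) [0.4984 0.2841]
reg funnel 0.8 [622.  30.] 35 (589, 0, 51, 63) [0.4031 0.4101]
```

View pics/w1.png

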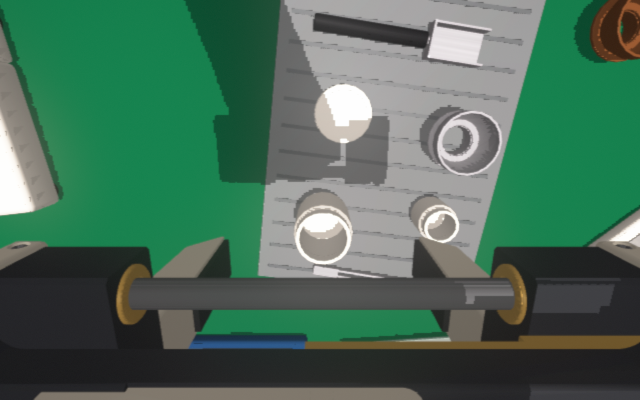

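The jar rim is centred at (323,236), which gives (0.587, 0.150). The funnel rim is at (469,144) and the lid at (343,113), and both agree with the top view. Next is the jar grasp.

Emit:
move_arm --motion '[{"tx":-0.024,"ty":0.001,"tz":0.02,"twist":0},{"tx":-0.0235,"ty":0.001,"tz":0.02,"twist":0},{"tx":0,"ty":0,"tz":0.03,"twist":0},{"tx":0,"ty":0,"tz":0.03,"twist":0},{"tx":0,"ty":0,"tz":0.03,"twist":0},{"tx":0,"ty":0,"tz":0.03,"twist":0},{"tx":0,"ty":0,"tz":0.025,"twist":0},{"tx":0,"ty":0,"tz":0.014,"twist":0},{"tx":0,"ty":0,"tz":0,"twist":0},{"tx":0,"ty":0,"tz":0,"twist":0},{"tx":0,"ty":0,"tz":0,"twist":0},{"tx":0,"ty":0,"tz":0,"twist":0}]'

```text
clock: 5.55
position: [0.5881, 0.1497, 0.0291]
ee_rot: [0.001, 3.139, 0.001]
force: [0.2, -0.4, -0.7]
width: 1.003
gripper_force: 0.0
```

Emit:
move_arm --motion '[{"tx":0,"ty":0,"tz":0,"twist":0},{"tx":0,"ty":0,"tz":0,"twist":0},{"tx":0,"ty":0,"tz":0,"twist":0},{"tx":0,"ty":0,"tz":0,"twist":0},{"tx":0,"ty":0,"tz":0,"twist":0},{"tx":0,"ty":0,"tz":0,"twist":0},{"tx":0,"ty":0,"tz":0,"twist":0},{"tx":0,"ty":0,"tz":0,"twist":0}]' --gripper 1 --squeeze 12

```text
clock: 6.35
position: [0.5872, 0.1495, 0.0278]
ee_rot: [0.001, 3.142, 0.0]
force: [-0.4, -0.8, 2.0]
width: 0.659
gripper_force: 12.0
```

Emit:
move_arm --motion '[{"tx":0,"ty":0,"tz":-0.02,"twist":0},{"tx":0,"ty":0,"tz":-0.035,"twist":0},{"tx":0,"ty":0,"tz":-0.035,"twist":0},{"tx":0,"ty":0,"tz":-0.03,"twist":0},{"tx":0,"ty":0,"tz":-0.03,"twist":0},{"tx":0.005,"ty":-0.02,"tz":0,"twist":0},{"tx":0.0083,"ty":-0.03625,"tz":0,"twist":0},{"tx":0.0083,"ty":-0.03625,"tz":0,"twist":0},{"tx":0.0083,"ty":-0.03625,"tz":0,"twist":0},{"tx":0.0083,"ty":-0.03625,"tz":0,"twist":0},{"tx":0.0083,"ty":-0.03625,"tz":0,"twist":0},{"tx":0.0083,"ty":-0.03625,"tz":0,"twist":0}]'

```text
clock: 7.55
position: [0.5308, -0.0901, 0.1769]
ee_rot: [-0.002, -3.14, 0.0]
force: [0.4, -0.9, -1.3]
width: 0.659
gripper_force: 12.0
```

Emit:
move_arm --motion '[{"tx":0.0083,"ty":-0.03625,"tz":0,"twist":0},{"tx":0.0083,"ty":-0.03625,"tz":0,"twist":0},{"tx":0.0083,"ty":-0.03625,"tz":0,"twist":0},{"tx":0.0083,"ty":-0.03625,"tz":0,"twist":0},{"tx":0,"ty":0,"tz":0,"twist":0},{"tx":0,"ty":0,"tz":0,"twist":0},{"tx":0,"ty":0,"tz":0,"twist":0},{"tx":0,"ty":0,"tz":0,"twist":0},{"tx":0,"ty":0,"tz":0,"twist":0},{"tx":0,"ty":0,"tz":0,"twist":0},{"tx":0,"ty":0,"tz":0,"twist":0}]'

```text
clock: 8.65
position: [0.4991, -0.2327, 0.1777]
ee_rot: [-0.0, 3.142, 0.0]
force: [0.2, 0.3, -0.6]
width: 0.664
gripper_force: 12.0
```

Emit:
move_arm --motion '[{"tx":0,"ty":0,"tz":0.02,"twist":0},{"tx":0,"ty":0,"tz":0.025,"twist":0},{"tx":0,"ty":0,"tz":0.02,"twist":0},{"tx":0,"ty":0,"tz":0.015,"twist":0},{"tx":0,"ty":0,"tz":0.006,"twist":0},{"tx":0,"ty":0,"tz":0.003,"twist":0},{"tx":0,"ty":0,"tz":0.002,"twist":0},{"tx":0,"ty":0,"tz":0.002,"twist":0},{"tx":0,"ty":0,"tz":0,"twist":0},{"tx":0,"ty":0,"tz":0,"twist":0},{"tx":0,"ty":0,"tz":0,"twist":0}]'

```text
clock: 9.75
position: [0.4992, -0.2331, 0.085]
ee_rot: [0.001, 3.141, -0.0]
force: [-0.1, 0.4, -0.8]
width: 0.664
gripper_force: 12.0
```

Emit:
move_arm --motion '[{"tx":0,"ty":0,"tz":0.001,"twist":0},{"tx":0,"ty":0,"tz":0.001,"twist":0},{"tx":0,"ty":0,"tz":0.001,"twist":0},{"tx":0,"ty":0,"tz":0,"twist":0},{"tx":0,"ty":0,"tz":0,"twist":0},{"tx":0,"ty":0,"tz":0,"twist":0}]'

```text
clock: 10.35
position: [0.4991, -0.233, 0.0826]
ee_rot: [0.001, 3.141, 0.0]
force: [-3.9, 1.7, 11.2]
width: 0.666
gripper_force: 12.0
```

Emit:
move_arm --motion '[{"tx":0,"ty":0,"tz":0,"twist":0},{"tx":0,"ty":0,"tz":0,"twist":0},{"tx":0,"ty":0,"tz":0,"twist":0},{"tx":0,"ty":0,"tz":0,"twist":0},{"tx":0,"ty":0,"tz":0,"twist":0},{"tx":0,"ty":0,"tz":-0.01,"twist":0},{"tx":0,"ty":0,"tz":-0.03,"twist":0},{"tx":0,"ty":0,"tz":-0.035,"twist":0},{"tx":0,"ty":0,"tz":-0.035,"twist":0},{"tx":0,"ty":0,"tz":-0.034,"twist":0},{"tx":0,"ty":0.02,"tz":0,"twist":0},{"tx":0,"ty":0.04,"tz":0,"twist":0}]' --gripper -1

```text
clock: 11.55
position: [0.4994, -0.1758, 0.2279]
ee_rot: [0.009, 3.138, -0.004]
force: [0.5, -0.4, -0.6]
width: 1.004
gripper_force: 0.0
```

Emit:
move_arm --motion '[{"tx":0,"ty":0.046,"tz":0,"twist":0},{"tx":0,"ty":0.046,"tz":0,"twist":0},{"tx":0,"ty":0.046,"tz":0,"twist":0},{"tx":0,"ty":0.046,"tz":0,"twist":0},{"tx":0,"ty":0.046,"tz":0,"twist":0},{"tx":0,"ty":0.046,"tz":0,"twist":0},{"tx":0,"ty":0.046,"tz":0,"twist":0},{"tx":0,"ty":0.046,"tz":0,"twist":0},{"tx":0,"ty":0.046,"tz":0,"twist":0},{"tx":0,"ty":0.046,"tz":0,"twist":0},{"tx":0,"ty":0,"tz":0,"twist":0},{"tx":0,"ty":0,"tz":0,"twist":0}]'

```text
clock: 12.75
position: [0.4988, 0.2879, 0.226]
ee_rot: [-0.003, 3.142, -0.0]
force: [0.2, -1.6, -1.0]
width: 0.993
gripper_force: 0.0
```

```bash
python3 - <<'E'
from h import *
np.set_printoptions(precision=4,suppress=True)
s=arm.observe();print(s['position'],s['ee_rot'])
im=arm.get_image('top');cv2.imwrite('pics/t1.png',cv2.resize(im[150:275,400:500],None,fx=4,fy=4,interpolation=cv2.INTER_CUBIC)[:,:,::-1])
for d in arm.place_of('top','large_jar')[:3]:
    print(d['conf'],px(d['point']),ray('top',px(d['point']),.06)[:2])
for d in arm.regions_of('top','large_jar')[:3]:
    m=d['region'].astype('uint8');c=max(cv2.findContours(m,0,2)[0],key=cv2.contourArea);e,r=cv2.minEnclosingCircle(c);print(e,r,ray('top',e,.13)[:2])
E
```

```text
[0.4988 0.2879 0.226 ] [-0.0032  3.1415 -0.0003]
0.71 [450.68800000000005, 204.0] [ 0.5005 -0.2339]
0.27 [263.10400000000004, 193.92000000000002] [0.5149 0.2095]
(453.9945068359375, 201.2032928466797) 16.237268447875977 [ 0.4951 -0.2243]
```

View pics/t1.png

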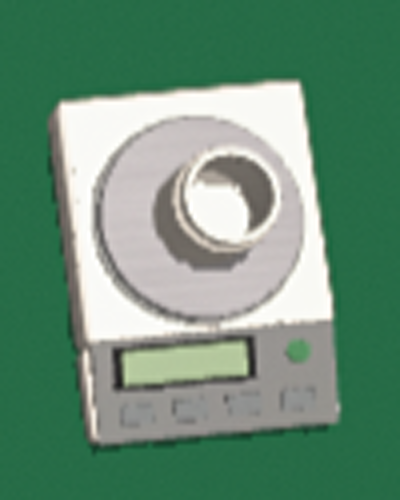

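The jar stands upright on the pan, with its rim centre at crop (234,196), close to where it was released. Next is the funnel.

Emit:
move_arm --motion '[{"tx":0,"ty":0,"tz":0.02,"twist":0},{"tx":0,"ty":0,"tz":0.035,"twist":0},{"tx":0,"ty":0,"tz":0.035,"twist":0},{"tx":0,"ty":0,"tz":0.035,"twist":0},{"tx":0,"ty":0,"tz":0.03,"twist":0},{"tx":0,"ty":0,"tz":0.025,"twist":0},{"tx":0,"ty":0,"tz":0.015,"twist":0},{"tx":0,"ty":0,"tz":0,"twist":0},{"tx":0,"ty":0,"tz":0,"twist":0},{"tx":0,"ty":0,"tz":0,"twist":0},{"tx":0,"ty":0,"tz":0,"twist":0}]'

```text
clock: 14.0
position: [0.5, 0.2872, 0.032]
ee_rot: [0.001, 3.14, 0.002]
force: [0.1, 0.6, 0.3]
width: 0.999
gripper_force: 0.0
```

Emit:
move_arm --motion '[{"tx":0,"ty":0,"tz":0,"twist":0},{"tx":0,"ty":0,"tz":0,"twist":0},{"tx":0,"ty":0,"tz":0,"twist":0},{"tx":0,"ty":0,"tz":0,"twist":0},{"tx":0,"ty":0,"tz":0,"twist":0},{"tx":0,"ty":0,"tz":0,"twist":0},{"tx":0,"ty":0,"tz":0,"twist":0},{"tx":0,"ty":0,"tz":0,"twist":0}]' --gripper 1 --squeeze 15

```text
clock: 14.8
position: [0.4993, 0.2873, 0.0308]
ee_rot: [0.0, 3.141, 0.001]
force: [-0.3, 1.4, 2.1]
width: 0.678
gripper_force: 15.0
```

```bash
python3 - <<'E'
from h import *
q=proj('top',[.4991,-.233,.13]);print(q,(q-[400,150])*4, ray('top',[458.5,199],.13))
E
```

```text
[457.885848   199.52267906] [231.543392   198.09071624] [ 0.50031131 -0.23439135  0.13      ]
```

Emit:
move_arm --motion '[{"tx":0,"ty":0,"tz":-0.02,"twist":0},{"tx":0,"ty":0,"tz":-0.035,"twist":0},{"tx":0,"ty":0,"tz":-0.04,"twist":0},{"tx":0,"ty":0,"tz":-0.04,"twist":0},{"tx":0,"ty":0,"tz":-0.03,"twist":0},{"tx":0,"ty":-0.02,"tz":-0.02,"twist":0},{"tx":0,"ty":-0.038,"tz":0,"twist":0},{"tx":0,"ty":-0.04,"tz":0,"twist":0},{"tx":0,"ty":-0.04,"tz":0,"twist":0},{"tx":0,"ty":-0.04,"tz":0,"twist":0},{"tx":0,"ty":-0.04,"tz":0,"twist":0},{"tx":0,"ty":-0.04,"tz":0,"twist":0}]'

```text
clock: 16.0
position: [0.4984, 0.0271, 0.2155]
ee_rot: [-0.001, -3.141, 0.0]
force: [0.9, 1.4, -0.6]
width: 0.679
gripper_force: 15.0
```

Emit:
move_arm --motion '[{"tx":0,"ty":-0.04,"tz":0,"twist":0},{"tx":0,"ty":-0.04,"tz":0,"twist":0},{"tx":0,"ty":-0.04,"tz":0,"twist":0},{"tx":0,"ty":-0.04,"tz":0,"twist":0},{"tx":0,"ty":-0.04,"tz":0,"twist":0},{"tx":0,"ty":-0.04,"tz":0,"twist":0},{"tx":0,"ty":-0.023,"tz":0,"twist":0},{"tx":0,"ty":0,"tz":0,"twist":0},{"tx":0,"ty":0,"tz":0,"twist":0},{"tx":0,"ty":0,"tz":0,"twist":0},{"tx":0,"ty":0,"tz":0,"twist":0},{"tx":0,"ty":0,"tz":0,"twist":0}]'

```text
clock: 17.2
position: [0.4992, -0.233, 0.2157]
ee_rot: [0.002, -3.142, -0.0]
force: [-0.5, -0.2, -0.8]
width: 0.681
gripper_force: 15.0
```

```bash
python3 - <<'E'
from h import *
np.set_printoptions(precision=4,suppress=True)
s=arm.observe();print(s['position'],s['ee_rot'])
im=arm.get_image('side');a=cv2.resize(im[180:350,280:430],None,fx=3,fy=3,interpolation=cv2.INTER_CUBIC)
cv2.imwrite('pics/s1.png',a[:,:,::-1])
E
```

```text
[ 0.4992 -0.233   0.2157] [ 0.0019 -3.1416 -0.0005]
```

View pics/s1.png

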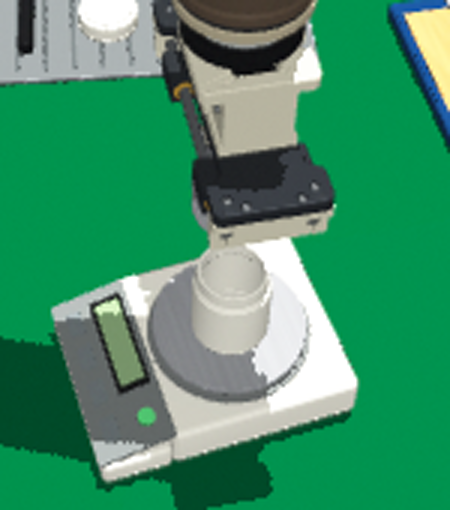

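The side view shows the jar upright on the pan with the gripper above it at crop (265,200). I'll lower the funnel in gently.

Emit:
move_arm --motion '[{"tx":-0.001,"ty":0,"tz":0.02,"twist":0},{"tx":0,"ty":0,"tz":0.02,"twist":0},{"tx":0,"ty":0,"tz":0.012,"twist":0},{"tx":0,"ty":0,"tz":0.005,"twist":0},{"tx":0,"ty":0,"tz":0.003,"twist":0},{"tx":0,"ty":0,"tz":0.003,"twist":0},{"tx":0,"ty":0,"tz":0.003,"twist":0},{"tx":0,"ty":0,"tz":0.002,"twist":0},{"tx":0,"ty":0,"tz":0,"twist":0},{"tx":0,"ty":0,"tz":0,"twist":0},{"tx":0,"ty":0,"tz":0,"twist":0}]'

```text
clock: 18.35
position: [0.5001, -0.2341, 0.1479]
ee_rot: [0.001, 3.141, -0.0]
force: [-0.8, 0.1, -1.4]
width: 0.673
gripper_force: 15.0
```

No contact force, so the stem is in the mouth. I'll seat it.

Emit:
move_arm --motion '[{"tx":0,"ty":0,"tz":0.002,"twist":0},{"tx":0,"ty":0,"tz":0.002,"twist":0},{"tx":0,"ty":0,"tz":0.002,"twist":0},{"tx":0,"ty":0,"tz":0.001,"twist":0},{"tx":0,"ty":0,"tz":0.001,"twist":0},{"tx":0,"ty":0,"tz":0.0005,"twist":0},{"tx":0,"ty":0,"tz":0,"twist":0},{"tx":0,"ty":0,"tz":0,"twist":0},{"tx":0,"ty":0,"tz":0,"twist":0}]'

```text
clock: 19.25
position: [0.5002, -0.2341, 0.1397]
ee_rot: [0.001, 3.141, -0.0]
force: [-0.5, 0.6, 5.4]
width: 0.678
gripper_force: 15.0
```

Emit:
move_arm --motion '[{"tx":0,"ty":0,"tz":0,"twist":0},{"tx":0,"ty":0,"tz":0,"twist":0},{"tx":0,"ty":0,"tz":0,"twist":0},{"tx":0,"ty":0,"tz":0,"twist":0},{"tx":0,"ty":0,"tz":0,"twist":0},{"tx":0,"ty":0,"tz":-0.01,"twist":0},{"tx":0,"ty":0,"tz":-0.03,"twist":0},{"tx":0,"ty":0,"tz":-0.035,"twist":0},{"tx":0,"ty":0,"tz":-0.025,"twist":0},{"tx":0.002,"ty":0.02,"tz":0,"twist":0},{"tx":0.002,"ty":0.035,"tz":0,"twist":0},{"tx":0.002,"ty":0.035,"tz":0,"twist":0}]' --gripper -1

```text
clock: 20.45
position: [0.494, -0.1435, 0.2402]
ee_rot: [0.003, 3.14, -0.0]
force: [0.8, 0.8, 0.2]
width: 1.002
gripper_force: 0.0
```

Emit:
move_arm --motion '[{"tx":0.002,"ty":0.04,"tz":0,"twist":0},{"tx":0.002,"ty":0.04,"tz":0,"twist":0},{"tx":0.002,"ty":0.04,"tz":0,"twist":0},{"tx":0.002,"ty":0.04,"tz":0,"twist":0},{"tx":0.003,"ty":0.04,"tz":0,"twist":0},{"tx":0.003,"ty":0.04,"tz":0,"twist":0},{"tx":0.003,"ty":0.04,"tz":0,"twist":0},{"tx":0.003,"ty":0.033,"tz":0,"twist":0},{"tx":0,"ty":0,"tz":0,"twist":0},{"tx":0,"ty":0,"tz":0,"twist":0},{"tx":0,"ty":0,"tz":0,"twist":0},{"tx":0,"ty":0,"tz":0,"twist":0}]'

```text
clock: 21.65
position: [0.4745, 0.1676, 0.2395]
ee_rot: [0.004, 3.141, -0.001]
force: [-0.1, -0.2, 0.3]
width: 1.0
gripper_force: 0.0
```

```bash
python3 - <<'E'
from h import *
np.set_printoptions(precision=4,suppress=True)
s=arm.observe();print(s['position'],s['ee_rot'],s['joints'])
im=arm.get_image('top');cv2.imwrite('pics/t2.png',cv2.resize(im[150:275,400:500],None,fx=4,fy=4,interpolation=cv2.INTER_CUBIC)[:,:,::-1])
for d in arm.place_of('top','funnel')[:4]: print(d['conf'],px(d['point']),ray('top',px(d['point']),.114)[:2])
E
```

```text
[0.4745 0.1676 0.2395] [ 0.0042  3.1413 -0.0005] [-0.4147  0.2284 -0.0383  1.843   0.0104  1.0702  1.1112]
0.88 [227.328, 301.2] [0.2656 0.2707]
0.65 [172.09599999999998, 244.72] [0.3861 0.3997]
0.64 [456.38399999999996, 199.8] [ 0.5012 -0.2337]
0.62 [182.59199999999998, 298.0] [0.2704 0.3686]
```

View pics/t2.png

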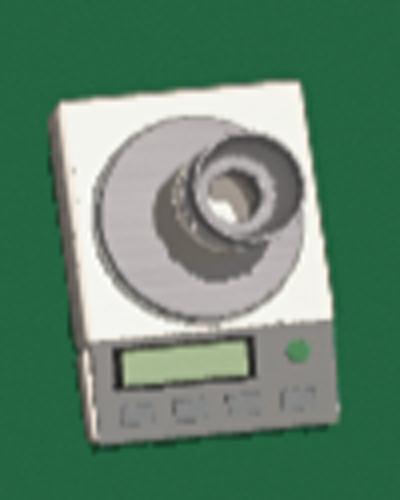

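The funnel is seated level in the jar, with its rim at crop (246,190). Next is the lid.

Emit:
move_arm --motion '[{"tx":0,"ty":0.002,"tz":0.02,"twist":0},{"tx":0,"ty":0,"tz":0.04,"twist":0},{"tx":0,"ty":0,"tz":0.045,"twist":0},{"tx":0,"ty":0,"tz":0.045,"twist":0},{"tx":0,"ty":0,"tz":0.035,"twist":0},{"tx":0,"ty":0,"tz":0.025,"twist":0},{"tx":0,"ty":0,"tz":0.014,"twist":0},{"tx":0,"ty":0,"tz":0.007,"twist":0},{"tx":0,"ty":0,"tz":0,"twist":0},{"tx":0,"ty":0,"tz":0,"twist":0},{"tx":0,"ty":0,"tz":0,"twist":0},{"tx":0,"ty":0,"tz":0,"twist":0}]'

```text
clock: 22.95
position: [0.4748, 0.1712, 0.0091]
ee_rot: [0.001, 3.14, 0.001]
force: [0.1, 0.1, -0.0]
width: 1.005
gripper_force: 0.0
```

Emit:
move_arm --motion '[{"tx":0,"ty":0,"tz":0,"twist":0},{"tx":0,"ty":0,"tz":0,"twist":0},{"tx":0,"ty":0,"tz":0,"twist":0},{"tx":0,"ty":0,"tz":0,"twist":0},{"tx":0,"ty":0,"tz":0,"twist":0},{"tx":0,"ty":0,"tz":0,"twist":0},{"tx":0,"ty":0,"tz":0,"twist":0},{"tx":0,"ty":0,"tz":0,"twist":0}]' --gripper 1 --squeeze 12

```text
clock: 23.75
position: [0.4742, 0.171, 0.0082]
ee_rot: [0.001, 3.142, 0.0]
force: [0.2, -0.1, 1.2]
width: 0.64
gripper_force: 12.0
```

Emit:
move_arm --motion '[{"tx":0,"ty":0,"tz":-0.02,"twist":0},{"tx":0,"ty":0,"tz":-0.035,"twist":0},{"tx":0,"ty":0,"tz":-0.04,"twist":0},{"tx":0,"ty":0,"tz":-0.042,"twist":0},{"tx":0,"ty":0,"tz":-0.042,"twist":0},{"tx":0,"ty":0,"tz":-0.04,"twist":0},{"tx":0,"ty":0,"tz":-0.03,"twist":0},{"tx":-0.002,"ty":-0.028,"tz":0,"twist":0},{"tx":-0.003,"ty":-0.04,"tz":0,"twist":0},{"tx":-0.003,"ty":-0.04,"tz":0,"twist":0},{"tx":-0.003,"ty":-0.04,"tz":0,"twist":0},{"tx":-0.003,"ty":-0.04,"tz":0,"twist":0}]'

```text
clock: 24.95
position: [0.4878, -0.0186, 0.2573]
ee_rot: [0.0, 3.141, 0.0]
force: [0.8, -0.4, -0.5]
width: 0.642
gripper_force: 12.0
```

Emit:
move_arm --motion '[{"tx":-0.003,"ty":-0.04,"tz":0,"twist":0},{"tx":-0.003,"ty":-0.04,"tz":0,"twist":0},{"tx":-0.003,"ty":-0.04,"tz":0,"twist":0},{"tx":-0.003,"ty":-0.04,"tz":0,"twist":0},{"tx":-0.003,"ty":-0.04,"tz":0,"twist":0},{"tx":-0.003,"ty":-0.04,"tz":0,"twist":0},{"tx":-0.003,"ty":-0.04,"tz":0,"twist":0},{"tx":-0.003,"ty":-0.04,"tz":0,"twist":0},{"tx":-0.004,"ty":-0.05,"tz":0,"twist":0},{"tx":0,"ty":0,"tz":0,"twist":0},{"tx":0,"ty":0,"tz":0,"twist":0}]'

```text
clock: 26.05
position: [0.5151, -0.3882, 0.2564]
ee_rot: [-0.005, -3.14, -0.0]
force: [1.1, 0.8, 0.2]
width: 0.641
gripper_force: 12.0
```

Emit:
move_arm --motion '[{"tx":0,"ty":0,"tz":0,"twist":0.093},{"tx":0,"ty":0,"tz":0,"twist":0.093},{"tx":0,"ty":0,"tz":0,"twist":0.093},{"tx":0,"ty":0,"tz":0,"twist":0.093},{"tx":0,"ty":0,"tz":0,"twist":0.093},{"tx":0,"ty":0,"tz":0,"twist":0.093},{"tx":0,"ty":0,"tz":0,"twist":0.093},{"tx":0,"ty":0,"tz":0,"twist":0.093},{"tx":0,"ty":0,"tz":0,"twist":0.093},{"tx":0,"ty":0,"tz":0,"twist":0.093},{"tx":0,"ty":0,"tz":0,"twist":0},{"tx":0,"ty":0,"tz":0,"twist":0}]'

```text
clock: 27.25
position: [0.5164, -0.3856, 0.2571]
ee_rot: [-2.089, -2.346, -0.001]
force: [-1.0, -0.4, 0.3]
width: 0.642
gripper_force: 12.0
```

```bash
cat > d.py <<'E'
from h import *
import sys
np.set_printoptions(precision=4,suppress=True)
t=np.array([float(v) for v in sys.argv[1:4]])
s=arm.observe();m=R.from_rotvec(s['ee_rot']).as_matrix()
print(s['position'],'yaw y_tool deg',np.degrees(np.arctan2(m[1,1],m[0,1])),'shift',m.T@(t-s['position']),s['joints'],s['width'])
E
python3 d.py .5163 -.387 .0035
```

```text
[ 0.5164 -0.3856  0.2571] yaw y_tool deg 6.6122191619371335 shift [-0.0016 -0.0003  0.2536] [ 0.1637  0.4878  0.615   1.5129 -0.2912  1.2338  0.9358] 0.6416482218714517
```

Emit:
move_arm --motion '[{"tx":-0.001,"ty":0,"tz":0.02,"twist":0},{"tx":0,"ty":0,"tz":0.04,"twist":0},{"tx":0,"ty":0,"tz":0.045,"twist":0},{"tx":0,"ty":0,"tz":0.045,"twist":0},{"tx":0,"ty":0,"tz":0.04,"twist":0},{"tx":0,"ty":0,"tz":0.03,"twist":0},{"tx":0,"ty":0,"tz":0.02,"twist":0},{"tx":0,"ty":0,"tz":0.008,"twist":0},{"tx":0,"ty":0,"tz":0.002,"twist":0},{"tx":0,"ty":0,"tz":0,"twist":0},{"tx":0,"ty":0,"tz":0,"twist":0},{"tx":0,"ty":0,"tz":0,"twist":0}]'

```text
clock: 28.45
position: [0.5167, -0.3883, 0.0084]
ee_rot: [2.095, 2.339, 0.001]
force: [0.1, -0.6, 0.3]
width: 0.641
gripper_force: 12.0
```

Emit:
move_arm --motion '[{"tx":0,"ty":0,"tz":0.001,"twist":0},{"tx":0,"ty":0,"tz":0.001,"twist":0},{"tx":0,"ty":0,"tz":0.001,"twist":0},{"tx":0,"ty":0,"tz":0,"twist":0},{"tx":0,"ty":0,"tz":0,"twist":0},{"tx":0,"ty":0,"tz":0,"twist":0}]'

```text
clock: 29.05
position: [0.516, -0.3879, 0.0042]
ee_rot: [-2.097, -2.34, 0.0]
force: [-1.0, 0.2, -0.9]
width: 0.64
gripper_force: 12.0
```

Emit:
move_arm --motion '[{"tx":0,"ty":0,"tz":0.001,"twist":0},{"tx":0,"ty":0,"tz":0,"twist":0},{"tx":0,"ty":0,"tz":0,"twist":0}]'

```text
clock: 29.35
position: [0.5161, -0.388, 0.0033]
ee_rot: [2.096, 2.339, 0.0]
force: [-0.1, 1.2, 2.3]
width: 0.644
gripper_force: 12.0
```

Emit:
move_arm --motion '[{"tx":0,"ty":0,"tz":0,"twist":0},{"tx":0,"ty":0,"tz":0,"twist":0},{"tx":0,"ty":0,"tz":0,"twist":0},{"tx":0,"ty":0,"tz":0,"twist":0},{"tx":0,"ty":0,"tz":0,"twist":0},{"tx":0,"ty":0,"tz":-0.015,"twist":0},{"tx":0,"ty":0,"tz":-0.04,"twist":0},{"tx":0,"ty":0,"tz":-0.045,"twist":0},{"tx":0,"ty":0,"tz":-0.045,"twist":0},{"tx":0,"ty":0,"tz":-0.045,"twist":0},{"tx":0,"ty":0,"tz":-0.04,"twist":0},{"tx":0,"ty":0,"tz":-0.02,"twist":0}]' --gripper -1

```text
clock: 30.55
position: [0.5165, -0.3891, 0.2587]
ee_rot: [2.093, 2.335, 0.001]
force: [-0.5, -0.7, -0.5]
width: 1.0
gripper_force: 0.0
```

Emit:
move_arm --motion '[{"tx":0,"ty":0,"tz":0,"twist":0.08},{"tx":0,"ty":0,"tz":0,"twist":0.08},{"tx":0,"ty":0,"tz":0,"twist":0},{"tx":0,"ty":0,"tz":0,"twist":0},{"tx":0,"ty":0,"tz":0,"twist":0},{"tx":0,"ty":0,"tz":0,"twist":0}]'

```text
clock: 31.15
position: [0.5159, -0.3879, 0.2533]
ee_rot: [-2.371, -2.06, -0.0]
force: [0.5, -0.6, -0.0]
width: 1.001
gripper_force: 0.0
```

```bash
python3 d.py .398 .223 .25
```

```text
[ 0.5159 -0.3879  0.2533] yaw y_tool deg -8.032310694329409 shift [ 0.5884 -0.2021  0.0034] [ 0.1274  0.5057  0.6834  1.5196 -0.3301  1.2342  0.7189] 1.0012712825628665
```

Emit:
move_arm --motion '[{"tx":0.042,"ty":-0.0144,"tz":0,"twist":0},{"tx":0.042,"ty":-0.0144,"tz":0,"twist":0},{"tx":0.042,"ty":-0.0144,"tz":0,"twist":0},{"tx":0.042,"ty":-0.0144,"tz":0,"twist":0},{"tx":0.042,"ty":-0.0144,"tz":0,"twist":0},{"tx":0.042,"ty":-0.0144,"tz":0,"twist":0},{"tx":0.042,"ty":-0.0144,"tz":0,"twist":0},{"tx":0.042,"ty":-0.0144,"tz":0,"twist":0},{"tx":0.042,"ty":-0.0144,"tz":0,"twist":0},{"tx":0.042,"ty":-0.0144,"tz":0,"twist":0},{"tx":0.042,"ty":-0.0144,"tz":0,"twist":0},{"tx":0.042,"ty":-0.0144,"tz":0,"twist":0}]'

```text
clock: 32.35
position: [0.4156, 0.137, 0.2536]
ee_rot: [2.372, 2.06, 0.002]
force: [0.5, -0.2, 0.3]
width: 0.999
gripper_force: 0.0
```

Emit:
move_arm --motion '[{"tx":0.042,"ty":-0.0144,"tz":0,"twist":0},{"tx":0.042,"ty":-0.0144,"tz":0,"twist":0},{"tx":0,"ty":0,"tz":0,"twist":0},{"tx":0,"ty":0,"tz":0,"twist":0},{"tx":0,"ty":0,"tz":0,"twist":0},{"tx":0,"ty":0,"tz":0,"twist":0},{"tx":0,"ty":0,"tz":0,"twist":0}]'

```text
clock: 33.05
position: [0.3999, 0.2217, 0.2533]
ee_rot: [-2.375, -2.056, -0.0]
force: [0.0, 0.2, 0.6]
width: 1.001
gripper_force: 0.0
```

```bash
python3 d.py .398 .223 .008; python3 - <<'E'
from h import *
np.set_printoptions(precision=4,suppress=True)
im=save('wrist','w3')
for n,z in (('scoop',.005),('scoop_tip',.007)):
    for d in arm.place_of('wrist',n)[:2]: print(n,d['conf'],np.round(px(d['point'])),ray('wrist',px(d['point']),z)[:2])
E
```

```text
[0.3999 0.2217 0.2533] yaw y_tool deg -8.233493474278843 shift [ 0.001  -0.0021  0.2453] [-0.9671  0.1272  0.39    1.9463 -0.0548  1.0781 -0.6977] 1.0010066987150248
scoop 0.72 [322. 166.] [0.3996 0.225 ]
scoop_tip 0.2 [414. 156.] [0.5091 0.2212]
```

View pics/w3.png

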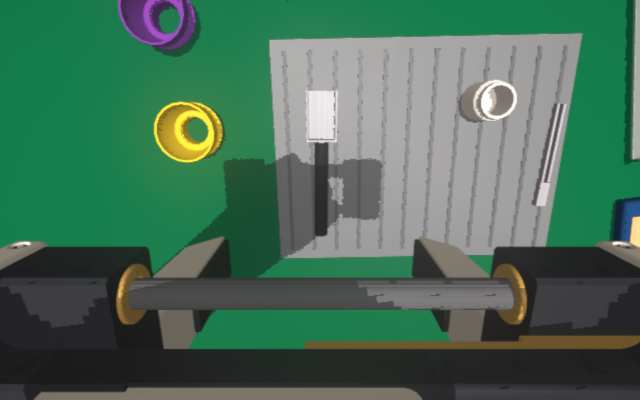

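The scoop is aligned, with its handle axis at column 321 between the fingers. I'll grasp it.

Emit:
move_arm --motion '[{"tx":0.002,"ty":-0.001,"tz":0.02,"twist":0},{"tx":0,"ty":0,"tz":0.04,"twist":0},{"tx":0,"ty":0,"tz":0.045,"twist":0},{"tx":0,"ty":0,"tz":0.045,"twist":0},{"tx":0,"ty":0,"tz":0.04,"twist":0},{"tx":0,"ty":0,"tz":0.03,"twist":0},{"tx":0,"ty":0,"tz":0.018,"twist":0},{"tx":0,"ty":0,"tz":0.007,"twist":0},{"tx":0,"ty":0,"tz":0,"twist":0},{"tx":0,"ty":0,"tz":0,"twist":0},{"tx":0,"ty":0,"tz":0,"twist":0}]'

```text
clock: 34.3
position: [0.3995, 0.2254, 0.0093]
ee_rot: [2.373, 2.058, 0.003]
force: [0.7, 0.5, 0.0]
width: 1.002
gripper_force: 0.0
```

Emit:
move_arm --motion '[{"tx":0,"ty":0,"tz":0,"twist":0},{"tx":0,"ty":0,"tz":0,"twist":0},{"tx":0,"ty":0,"tz":0,"twist":0},{"tx":0,"ty":0,"tz":0,"twist":0},{"tx":0,"ty":0,"tz":0,"twist":0},{"tx":0,"ty":0,"tz":0,"twist":0},{"tx":0,"ty":0,"tz":0,"twist":0},{"tx":0,"ty":0,"tz":0,"twist":0},{"tx":0,"ty":0,"tz":0,"twist":0}]' --gripper 1 --squeeze 20

```text
clock: 35.2
position: [0.3988, 0.2248, 0.0082]
ee_rot: [-2.373, -2.058, 0.0]
force: [-0.6, -0.6, -0.8]
width: 0.267
gripper_force: 0.0
```

Emit:
move_arm --motion '[{"tx":0,"ty":0,"tz":0,"twist":0},{"tx":0,"ty":0,"tz":0,"twist":0},{"tx":0,"ty":0,"tz":0,"twist":0},{"tx":0,"ty":0,"tz":0,"twist":0},{"tx":0,"ty":0,"tz":0,"twist":0},{"tx":0,"ty":0,"tz":0,"twist":0}]'

```text
clock: 35.8
position: [0.3988, 0.2248, 0.0082]
ee_rot: [-2.373, -2.059, 0.0]
force: [1.0, -0.8, -0.9]
width: 0.161
gripper_force: 20.0
```

Emit:
move_arm --motion '[{"tx":0,"ty":0,"tz":-0.01,"twist":0},{"tx":0,"ty":0,"tz":-0.03,"twist":0},{"tx":0,"ty":0,"tz":-0.03,"twist":0},{"tx":0,"ty":0,"tz":-0.03,"twist":0},{"tx":0,"ty":0,"tz":-0.02,"twist":0},{"tx":0,"ty":0,"tz":0,"twist":0},{"tx":0,"ty":0,"tz":0,"twist":0}]'

```text
clock: 36.5
position: [0.3987, 0.225, 0.1286]
ee_rot: [-2.373, -2.059, -0.002]
force: [0.1, 0.3, -1.3]
width: 0.166
gripper_force: 20.0
```

```bash
python3 d.py .4837 -.0916 .128
```

```text
[0.3987 0.225  0.1286] yaw y_tool deg -8.110359121989584 shift [-0.3014  0.1288  0.0004] [-0.9367  0.2918  0.3796  2.1118 -0.1555  0.7629 -0.6006] 0.16616842452041294
```

Emit:
move_arm --motion '[{"tx":-0.02,"ty":0.0085,"tz":0,"twist":0},{"tx":-0.04,"ty":0.017,"tz":0,"twist":0},{"tx":-0.04,"ty":0.017,"tz":0,"twist":0},{"tx":-0.04,"ty":0.017,"tz":0,"twist":0},{"tx":-0.04,"ty":0.017,"tz":0,"twist":0},{"tx":-0.04,"ty":0.017,"tz":0,"twist":0},{"tx":-0.04,"ty":0.017,"tz":0,"twist":0},{"tx":-0.038,"ty":0.018,"tz":0,"twist":0},{"tx":0,"ty":0,"tz":0,"twist":0},{"tx":0,"ty":0,"tz":0,"twist":0}]'

```text
clock: 37.5
position: [0.483, -0.0894, 0.1271]
ee_rot: [-2.375, -2.054, 0.003]
force: [0.2, 1.2, -1.2]
width: 0.164
gripper_force: 20.0
```

Emit:
move_arm --motion '[{"tx":0,"ty":0,"tz":0,"twist":0.07},{"tx":0,"ty":0,"tz":0,"twist":0.07},{"tx":0,"ty":0,"tz":0,"twist":0.07},{"tx":0,"ty":0,"tz":0,"twist":0.07},{"tx":0,"ty":0,"tz":0,"twist":0.07},{"tx":0,"ty":0,"tz":0,"twist":0.07},{"tx":0,"ty":0,"tz":0,"twist":0.07},{"tx":0,"ty":0,"tz":0,"twist":0.07},{"tx":0,"ty":0,"tz":0,"twist":0.07},{"tx":0,"ty":0,"tz":0,"twist":0.07},{"tx":0,"ty":0,"tz":0,"twist":0.07},{"tx":0,"ty":0,"tz":0,"twist":0.07}]'

```text
clock: 38.7
position: [0.4831, -0.0863, 0.1274]
ee_rot: [-3.136, -0.169, 0.003]
force: [-0.2, -0.2, -1.2]
width: 0.167
gripper_force: 20.0
```

Emit:
move_arm --motion '[{"tx":0,"ty":0,"tz":0,"twist":0},{"tx":0,"ty":0,"tz":0,"twist":0},{"tx":0,"ty":0,"tz":0,"twist":0},{"tx":0,"ty":0,"tz":0,"twist":0}]'

```text
clock: 39.1
position: [0.4838, -0.0881, 0.1282]
ee_rot: [-3.136, -0.175, 0.0]
force: [0.5, -0.6, -0.6]
width: 0.172
gripper_force: 20.0
```

```bash
python3 d.py .4834 -.0887 .0035; python3 - <<'E'
from h import *
np.set_printoptions(precision=4,suppress=True)
im=arm.get_image('top');cv2.imwrite('pics/t4.png',cv2.resize(im[150:270,370:560],None,fx=4,fy=4,interpolation=cv2.INTER_CUBIC)[:,:,::-1])
E
```

```text
[ 0.4838 -0.0881  0.1282] yaw y_tool deg -83.62359383323881 shift [-0.0005  0.0006  0.1247] [-0.549   0.4237  0.8344  2.058  -0.4235  0.8358 -0.9266] 0.17162323802579105
```

View pics/t4.png

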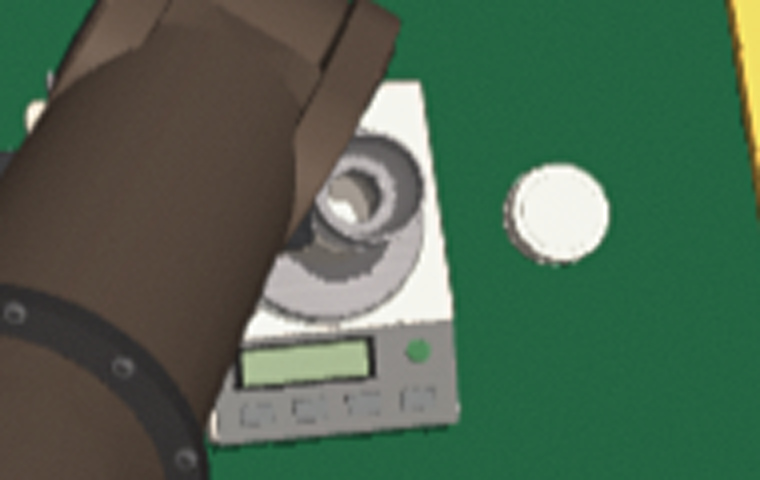

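The lid lies flat to the right of the balance at crop (557,214), and the funnel is still seated. I'll lower the scoop.

Emit:
move_arm --motion '[{"tx":0,"ty":0,"tz":0.015,"twist":0},{"tx":0,"ty":0,"tz":0.02,"twist":0},{"tx":0,"ty":0,"tz":0.02,"twist":0},{"tx":0,"ty":0,"tz":0.02,"twist":0},{"tx":0,"ty":0,"tz":0.02,"twist":0},{"tx":0,"ty":0,"tz":0.015,"twist":0},{"tx":0,"ty":0,"tz":0.008,"twist":0},{"tx":0,"ty":0,"tz":0.003,"twist":0},{"tx":0,"ty":0,"tz":0.001,"twist":0},{"tx":0,"ty":0,"tz":0,"twist":0},{"tx":0,"ty":0,"tz":0,"twist":0},{"tx":0,"ty":0,"tz":0,"twist":0}]'

```text
clock: 40.35
position: [0.4843, -0.0883, 0.0067]
ee_rot: [-3.137, -0.172, -0.001]
force: [0.4, 0.1, -1.3]
width: 0.166
gripper_force: 20.0
```

Emit:
move_arm --motion '[{"tx":0,"ty":0,"tz":0.001,"twist":0},{"tx":0,"ty":0,"tz":0.001,"twist":0},{"tx":0,"ty":0,"tz":0,"twist":0},{"tx":0,"ty":0,"tz":0,"twist":0},{"tx":0,"ty":0,"tz":0,"twist":0}]'

```text
clock: 40.85
position: [0.484, -0.0883, 0.0042]
ee_rot: [-3.137, -0.172, -0.0]
force: [-0.4, 0.5, -0.3]
width: 0.166
gripper_force: 20.0
```

Emit:
move_arm --motion '[{"tx":0,"ty":0,"tz":0.001,"twist":0},{"tx":0,"ty":0,"tz":0,"twist":0},{"tx":0,"ty":0,"tz":0,"twist":0}]'

```text
clock: 41.15
position: [0.484, -0.0883, 0.0032]
ee_rot: [3.137, 0.172, 0.0]
force: [-0.4, -1.2, 0.5]
width: 0.167
gripper_force: 20.0
```

Emit:
move_arm --motion '[{"tx":0,"ty":0,"tz":0,"twist":0},{"tx":0,"ty":0,"tz":0,"twist":0},{"tx":0,"ty":0,"tz":0,"twist":0},{"tx":0,"ty":0,"tz":0,"twist":0},{"tx":0,"ty":0,"tz":-0.01,"twist":0},{"tx":0,"ty":0,"tz":-0.03,"twist":0},{"tx":0,"ty":0,"tz":-0.04,"twist":0},{"tx":0,"ty":0,"tz":-0.045,"twist":0},{"tx":0,"ty":0,"tz":-0.045,"twist":0},{"tx":0,"ty":0,"tz":-0.045,"twist":0},{"tx":0,"ty":-0.02,"tz":0,"twist":0},{"tx":0,"ty":-0.04,"tz":0,"twist":0}]' --gripper 0.2

```text
clock: 42.35
position: [0.4782, -0.0309, 0.2206]
ee_rot: [-3.137, -0.163, -0.007]
force: [0.3, 0.7, -0.3]
width: 0.401
gripper_force: 0.0
```

Emit:
move_arm --motion '[{"tx":0,"ty":-0.045,"tz":0,"twist":0},{"tx":0,"ty":-0.045,"tz":0,"twist":0},{"tx":0,"ty":-0.045,"tz":0,"twist":0},{"tx":0,"ty":-0.045,"tz":0,"twist":0},{"tx":0,"ty":-0.045,"tz":0,"twist":0},{"tx":0,"ty":0,"tz":0,"twist":0},{"tx":0,"ty":0,"tz":0,"twist":0},{"tx":0,"ty":0,"tz":0,"twist":0},{"tx":0,"ty":0,"tz":0,"twist":0}]'

```text
clock: 43.25
position: [0.453, 0.1934, 0.2185]
ee_rot: [-3.137, -0.168, -0.0]
force: [0.5, -0.5, -0.7]
width: 0.397
gripper_force: 0.0
```

```bash
python3 - <<'E'
from h import *
np.set_printoptions(precision=4,suppress=True)
print(arm.observe()['position'])
im=arm.get_image('top');cv2.imwrite('pics/t5.png',cv2.resize(im[100:290,180:560],None,fx=2,fy=2,interpolation=cv2.INTER_CUBIC)[:,:,::-1])
b=np.array([.4993,-.2328]);c,s=np.cos(.11),np.sin(.11);Q=np.array([[c,s],[-s,c]])
for n,z in (('lid',0),('scoop',0),('scoop_tip',.002),('large_jar',.06),('funnel',.114),('small_jar',.005),('tweezers',.005)):
    for d in arm.place_of('top',n)[:4]:
        p=ray('top',px(d['point']),z)[:2]; print(n,round(d['conf'],2),np.round(px(d['point'])),p,'bal',Q@(p-b))
E
```

```text
[0.453  0.1934 0.2185]
lid 0.62 [511. 205.] [ 0.5122 -0.3972] bal [-0.0052 -0.1648]
scoop 0.78 [387. 212.] [ 0.4859 -0.0912] bal [0.0023 0.1422]
scoop_tip 0.73 [382. 181.] [ 0.5647 -0.0785] bal [0.0819 0.1462]
large_jar 0.72 [275. 136.] [0.6568 0.1865] bal [0.2025 0.3995]
large_jar 0.66 [452. 206.] [ 0.4953 -0.238 ] bal [-0.0045 -0.0048]
funnel 0.87 [457. 199.] [ 0.5029 -0.2356] bal [ 0.0033 -0.0032]
funnel 0.64 [172. 244.] [0.387  0.4004] bal [-0.0421  0.6417]
funnel 0.63 [182. 303.] [0.2594 0.3699] bal [-0.1723  0.6254]
small_jar 0.64 [510. 204.] [ 0.512 -0.394] bal [-0.0051 -0.1616]
tweezers 0.42 [275. 139.] [0.6657 0.1923] bal [0.212  0.4043]
```

View pics/t5.png

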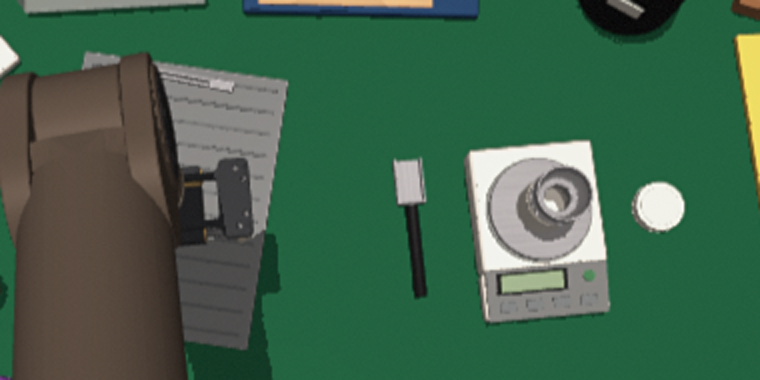

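Everything is in place: the scoop is left of the balance with its bowl to the rear, the funnel is seated in the jar on the pan, and the lid is on the right. The arm is clear, so I'm handing in.

```bash
python3 -c "
from h import *
e=ray('top',[510,202.75],.018);print(e)
print(arm.sign_off())"
```

```text
[ 0.51388436 -0.3893894   0.018     ]
the job is handed in; nothing more can be done
None
```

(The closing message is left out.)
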